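# Used tea light through the swing flap

### The arm

A 7-joint arm with a two-finger parallel gripper is mounted at the origin on a cart in front of the work surface, level with it; the furniture and walls round the work are solid. World frame = base frame: x ahead of the robot, y to its left, z up, the work surface at z = 0. Lengths are in m, angles in rad, forces in N, time in s.
With the tool pointing down it reaches from about 0.425 to 1.025 m from the base axis. Payload 9.4 kg.
Tool frame: the origin (TCP) lies at the very end of the fingers, on their centre line; the grasp point (between the pads) lies 19 mm behind it; z points along the fingers, y is the line along which they close (so a half turn about z gives the same grasp; the last joint's range is limited). The gripper opens to 85 mm and grips with 20 to 120 N. Pads are 22 mm wide; open, the fingers measure 114 mm over their backs; the gripper's body (76 mm by 85 mm) begins 54 mm behind the grasp point. The pads swing forward as they close: fully open they stand 13 mm farther back than shut.
Start: joints at [1.122, 0.599, -0.003, 1.599, 0.002, 0.943, -0.08], TCP at [0.263, -0.675, 0.231] pointing down, gripper open.
Joint ranges: [-2.57, 2.57], [-0.35, 1.97], [-1.29, 1.29], [0.11, 2.56], [-1.05, 4.19], [0.11, 1.86], [-2.63, 2.63]. Speed limits (rad/s): [2.22, 2.22, 3.01, 3.01, 3.14, 3.14, 3.14].

### API

Orientations are given as a 3x3 rotation matrix whose columns are the frame's x, y, z axes.
In Python, from cell import * gives the robot as it stands.
- The arm moves only by the shell command python3 -m crank 'ROWS' [FORCE]. ROWS is a JSON object of lists of equal length, an entry for each row: "fingers": the opening in per cent of the stroke, from 0 (shut) to 100 (fully open); "translation": the shift along the tool's x, y, z as a fraction of full scale, a list of three; "angular": the turn, a rotation vector about the tool's x, y, z as a fraction of full scale, a list of three. A call has exactly 10 rows; each row shifts and turns the commanded pose from where the row before left it, along the tool's axes as they then stand; what a row does not reach is not made up. Full scale, the value 1, is 3 cm for a shift and pi rad for a turn. A row lasts 1/8 s, in which the tool goes at most 62.5 mm and 10.7 degrees, less where a joint would pass 70% of its speed; a pose out of reach is approached as far as the arm can. A call with a number of a shift or a turn outside -1 to 1 is refused whole. A call with a gripper value outside its range is refused whole. The fingers move at their own pace and stop on an object; FORCE is the grip in N (left out, the last holds). Time passes only in rows, so rows that do not move let the fingers close, or fill a call up. It gives the time, the measured TCP pose, the force, the opening and the grip force at its end, in the units of the state.
- get_state(): the state, without advancing time (a new reading comes with each control period).
- camera(name): name is "side" or "top"; returns a dict with "img" (400x640x3 uint8, blue, green, red), "intrinsics" (3x3 intrinsics, pixels), "R" (3x3) and "t" (3): a world point X has camera coordinates R X + t. Camera axes: x right, y down, z forward; pixel columns grow to the right and rows downward; lengths in m; the calibration is good to about 2 mm. A picture is of the moment at which its call begins. There is no depth.
- finish_job(): hands the job in; it is judged then, once.
Trained networks look in a picture, given as the dict that the camera call returned (one of the last four; its "shot" number tells which), for a name from the list of things; names that differ only in an ending like _2 or _b are one class to them, and where a whole thing is asked for, a point or a joint stands for the part that bears it (a point fixed in the world has none). Each returns a list of dicts, best first, with "conf" (0 to 1); they miss things now and then, are a little off and sometimes report something else, mostly with a low value. They report only what shows in the picture. A call takes as long as a camera call. They do not tell look-alikes from the thing itself.
- find_in(target, picture): "rect" ([left, top, right, bottom] in pixels, round what is visible of it).
- regions_of(target, picture): "region" (400x640 bool, what is visible of it) and "rect" ([left, top, right, bottom] in pixels, round what is visible of it).
The state is a dict: "time": time; "joint_pos": joint angles; "joint_velocities": joint speeds; "joint_efforts": joint torques, N m; "eef_pos": TCP position; "tool_rot": TCP orientation; "force": force on the tool from outside, world axes, zero at the start; "ft_torque": the same for the moment, N m; "width": finger opening in m; "finger_force": force on a finger pad.
Only numpy, scipy, OpenCV 4.12 (cv2) and the standard library are available. Lean on these libraries where they do the work, as an engineer would, in place of code of your own. Each camera call takes 0.05 s, during which the arm holds its last target. There are 200 camera calls.

### The job

Throw the used tea light into the small white worktop bin without picking it up: push the bin's self-closing flap inward with one finger and, while that finger still holds it open, push the tea light off the ledge and through the opening with the other finger. Then draw back so that the flap swings fully shut. Do not pinch, press hard on or lift the tea light, and leave the jar, tin and tumbler beside the bin where they stand.

Things in the scene. Friction and masses are not known exactly. Their poses are not given: they have to be found in the camera images.
- bin: White worktop bin, fixed, 215 mm deep (x), 230 wide (y): a low ledge in front, a sloping steel flap behind it. Origin at worktop height, mid-width, below the ledge's rear edge. x points from the front into the flap (the way to push), y left as seen from the front, z up. Ledge: x = -95 to 0 mm, top at z = 90 mm, 6 mm high rims at its two side ends. Hollow below ledge and flap, floor at z = 9 mm.
- lip (a point): Lip of the mouth: rear edge of the ledge, mid-width, on the ledge's top surface (z = 90 mm in the bin's frame). From here side cheeks, the outermost 6 mm of each side of the bin, slope up to the hood.
- flap_hinge (a point): Middle of the flap's hinge line, which runs along the bin's y, 75 mm behind and 38 mm above the lip. The hinge pin is 7 mm thick, 10 mm at its ends. Behind it a flat hood reaches from x = 78 to 120 mm in the bin's frame, its top 134 mm above the worktop.
- flap (a joint): Steel flap, 210 mm wide, 81 long, 3 thick, hinged at its upper rear edge. 0 = shut: slopes down to the front at 26 degrees, lower edge at the lip. Positive (rad) = swung in and down, stop at 1.0, nearly upright. A spring shuts it; 0.5 to 1.5 N at the lower edge opens it. A finger 5 mm above the ledge with its front 32 mm past the lip holds it at about 0.2, at 56 mm about 0.6.
- tealight: Used tea light: round aluminium cup with green wax, 38 mm across, 15 mm high at the cup's wall (18 with the wick), about 20 g. It stands upright on the ledge in front of the flap. Origin at the centre of its underside, z up. It tips in once its centre has passed the lip; pushed off-centre it slips sideways off a finger.
- spice_jar: Spice jar with a yellow cap, 44 mm across, 104 mm high, standing on the worktop to the right of the bin. Leave alone. Origin at the centre of its underside.
- tin: Food tin, 57 mm across, 72 mm high, standing on the worktop to the left of the bin. Leave alone. Origin at the centre of its underside.
- tumbler: Small clear glass tumbler, 46 mm across, 58 mm high, standing on the worktop to the right of the bin, behind the spice jar. Leave alone. Origin at the centre of its underside.
Things that resemble listed ones, but are neither listed nor needed, are in the scene too. What is shaped like the tealight but black or blue is not meant.

How it is judged:
On the way, in this order (a step that is already met when the one before it is completed fails the run):
1. a finger holds the flap open (more than 0.2 rad) while the tea light still stands on the ledge (value of joint flap above 0.2 rad and contact force between the fingers and flap above 0.15 N and z of tealight in the frame of bin above 0.085 m and x of tealight in the frame of bin below 0 m), for 0.1 s.
2. the tea light has dropped into the bin while a finger still holds the flap open (value of joint flap above 0.2 rad and contact force between the fingers and flap above 0.15 N and z of tealight in the frame of bin between 0 and 0.065 m and x of tealight in the frame of bin between -0.095 and 0.12 m and y of tealight in the frame of bin between -0.115 and 0.115 m), for 0.05 s.
At the end, for the whole second after the job is handed in: The tea light lies at rest inside the bin (underside more than 25 mm below the ledge's top), the flap is shut (less than 0.06 rad), and jar, tin and tumbler stand upright within 20 mm of where they were (z of tealight in the frame of bin between 0 and 0.065 m and x of tealight in the frame of bin between -0.095 and 0.12 m and y of tealight in the frame of bin between -0.115 and 0.115 m and value of joint flap below 0.06 rad and linear speed of tealight below 0.02 m/s and distance of each of spice_jar, tin, tumbler from where it was at the start of the episode below 0.02 m and angle between each of spice_jar, tin, tumbler's own z axis and vertical below 0.2 rad); the robot touches nothing.
It fails at once if the tea light is lifted more than 20 mm off the ledge (z of tealight in the frame of bin above 0.11 m).
It fails at once if the tea light is pinched or pressed hard by the fingers (more than 8 N) (contact force between the fingers and tealight above 8 N).
It fails at once if the tea light is pushed off the ledge outside the bin (z of tealight in the frame of bin below 0.07 m and (x of tealight in the frame of bin below -0.095 m or y of tealight in the frame of bin above 0.115 m or y of tealight in the frame of bin below -0.115 m)).
It fails at once if a bystander (jar, tin or tumbler) is moved more than 20 mm or tipped (distance of any of spice_jar, tin, tumbler from where it was at the start of the episode above 0.02 m or angle between any of spice_jar, tin, tumbler's own z axis and vertical above 0.2 rad).
It also fails if it takes over 35 s, if anything falls off the work surface, if the arm or the gripper's body presses on something with over 40 N, if the wrist force passes 120 N, or if a joint passes its speed limit or range.

## Working session

There is one attempt and no reset: what is moved stays moved. The work goes in short steps, Python scripts to look and compute and a shell command to move; the robot and the scene stay as the last step left them, time stands still between calls to the robot, and variables do not carry over. Pictures are saved under pics/ and viewed, at most 10 in all, crops included, and the job is handed in when it is done.

```bash
mkdir -p pics
cat > h.py <<'E'
from cell import *
import numpy as np, cv2
E
python3 - <<'E'
from h import *
s=get_state(); print(s['time'],s['eef_pos'],np.round(s['tool_rot'],3).tolist(),s['width'])
ims=[]
for n in ['top','side']:
    c=camera(n); cv2.imwrite(f'pics/{n}.png',c['img'])
    print(n,c['intrinsics'],c['R'],c['t'])
    for t in ['bin','lip','flap_hinge','flap','tealight','spice_jar','tin','tumbler']:
        try: print(t,[(np.round(d['rect']).tolist(),round(d['conf'],2)) for d in find_in(t,c)])
        except Exception as e: print(t,e)
E
```

```text
0.0 [ 0.26319981 -0.67503226  0.23041956] [[0.932, 0.363, -0.001], [0.363, -0.932, 0.001], [-0.0, -0.002, -1.0]] 0.08546708258046332
top [[435.44610816   0.         325.4504239 ]
 [  0.         435.44610816 194.16952894]
 [  0.           0.           1.        ]] [[ 0.00899136 -0.9994655  -0.0314303 ]
 [-0.98493857 -0.00342439 -0.17287073]
 [ 0.1726707   0.03251126 -0.98444291]] [-0.07238618  0.54355244  0.94743736]
bin [([298.0, 131.0, 429.0, 261.0], 0.65)]
lip [([297.0, 137.0, 424.0, 264.0], 0.84), ([313.0, 153.0, 414.0, 217.0], 0.21)]
flap_hinge [([293.0, 136.0, 424.0, 261.0], 0.65), ([278.0, 154.0, 303.0, 184.0], 0.6), ([434.0, 185.0, 456.0, 206.0], 0.53)]
flap [([313.0, 157.0, 415.0, 216.0], 0.8)]
tealight [([260.0, 258.0, 280.0, 271.0], 0.73), ([342.0, 214.0, 363.0, 234.0], 0.7), ([266.0, 202.0, 283.0, 219.0], 0.68), ([238.0, 181.0, 258.0, 202.0], 0.63), ([438.0, 258.0, 455.0, 277.0], 0.47)]
spice_jar [([419.0, 216.0, 448.0, 244.0], 0.59), ([295.0, 136.0, 423.0, 262.0], 0.53)]
tin [([278.0, 153.0, 304.0, 186.0], 0.61)]
tumbler [([433.0, 182.0, 457.0, 206.0], 0.55)]
side [[504.46310042   0.         320.42392802]
 [  0.         504.46310042 204.0264542 ]
 [  0.           0.           1.        ]] [[ 0.99841364 -0.05624924  0.00249435]
 [-0.024199   -0.46868567 -0.88303349]
 [ 0.05083903  0.88157232 -0.46930334]] [-0.51880281  0.06054879  1.21424039]
bin [([263.0, 182.0, 385.0, 292.0], 0.62)]
lip [([265.0, 183.0, 384.0, 295.0], 0.89)]
flap_hinge [([263.0, 180.0, 387.0, 291.0], 0.63)]
flap [([312.0, 189.0, 364.0, 247.0], 0.74)]
tealight [([248.0, 307.0, 267.0, 329.0], 0.88), ([262.0, 209.0, 278.0, 219.0], 0.71), ([294.0, 208.0, 311.0, 221.0], 0.58)]
spice_jar [([290.0, 257.0, 314.0, 312.0], 0.55)]
tin []
tumbler [([335.0, 285.0, 358.0, 320.0], 0.84)]
```

Run:
```python
import cv2
a=cv2.imread('pics/top.png')[110:290,220:470]; b=cv2.imread('pics/side.png')[150:350,220:420]
cv2.imwrite('pics/topc.png',cv2.resize(a,None,fx=3.2,fy=3.2,interpolation=2)); cv2.imwrite('pics/sidec.png',cv2.resize(b,None,fx=3,fy=3,interpolation=2))
```

```text
(no output)
```

View pics/topc.png

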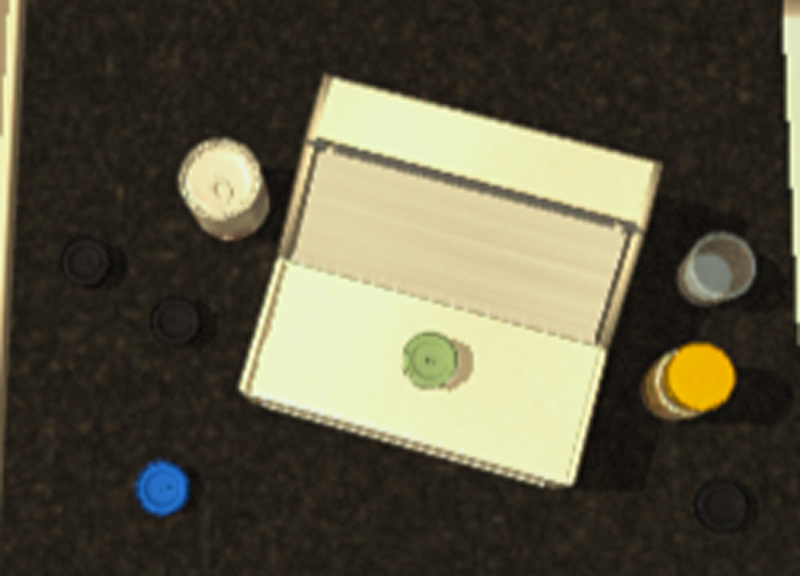

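View pics/sidec.png

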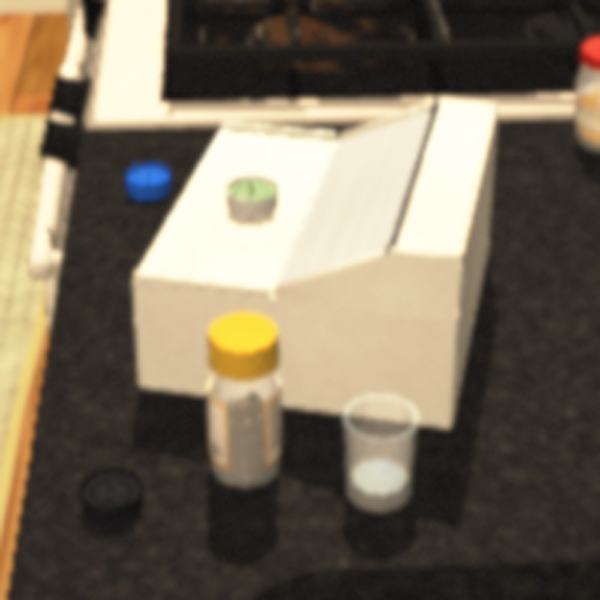

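The green tea light is the one on the ledge, at top (354,222) and side (304,215). The blue look-alike at top (271,262) and the black ones at (247,192), (276,210) and (446,268) stand on the worktop. The enlarged crops confirm the green one as the target.

The bin's lip runs in the top crop from (285,260) to (603,347).

```bash
cat >> h.py <<'E'
def ray(c,u,v,z):
    d=c['R'].T@np.linalg.inv(c['intrinsics'])@[u,v,1]; o=-c['R'].T@c['t']
    return o+d*(z-o[2])/d[2]
E
python3 - <<'E'
from h import *
c=camera('top'); f=lambda u,v,z: ray(c,220+u/3.2,110+v/3.2,z)
P={'lipL':(285,260,.09),'lipR':(605,347,.09),'frL':(243,391,.09),'frR':(573,487,.09),'bkL':(327,75,.134),'bkR':(661,161,.134),'hL':(318,143,.132),'hR':(636,228,.132),'tea':(430,359,.105),'teab':(430,359,.107)}
W={k:f(*v) for k,v in P.items()}
for k in W: print(k,np.round(W[k],4))
for a,b in [('lipL','lipR'),('frL','frR'),('bkL','bkR'),('hL','hR'),('frL','lipL'),('frR','lipR'),('frL','bkL'),('frR','bkR')]:
    d=W[b]-W[a]; print(a,b,np.linalg.norm(d[:2]).round(4),np.degrees(np.arctan2(d[1],d[0])).round(1))
# fit frame
bp={'lipL':(0,.115),'lipR':(0,-.115),'frL':(-.095,.115),'frR':(-.095,-.115),'bkL':(.12,.115),'bkR':(.12,-.115)}
A=np.array([bp[k] for k in bp]);B=np.array([W[k][:2] for k in bp])
a,b=A-A.mean(0),B-B.mean(0);th=np.arctan2((a[:,0]*b[:,1]-a[:,1]*b[:,0]).sum(),(a*b).sum());R=np.array([[np.cos(th),-np.sin(th)],[np.sin(th),np.cos(th)]])
o=B.mean(0)-R@A.mean(0);print('th',np.degrees(th),'o',o,'res',np.round((A@R.T+o-B)*1000,1).tolist())
s=camera('side')
w=ray(s,304,213.5,.107);print('tea side',w,'inbin',(w[:2]-o)@R,'top',(W['tea'][:2]-o)@R)
for k,z,u in [('jar',.104,(700,378)),('tin',.072,(222,178)),('tum',.058,(722,265)),('tumb',0,(705,285))]:
    w=f(*u,z);print(k,w,(w[:2]-o)@R)
for n,(x,y,z) in {'lipR':(0,-.115,.09),'frR':(-.095,-.115,.09),'bkR':(.12,-.115,.134)}.items():
    q=np.append(R@[x,y]+o,z);p=s['intrinsics']@(s['R']@q+s['t']);p=p[:2]/p[2];print(n,(p-[220,150])*3)
E
```

```text
lipL [ 0.5427 -0.0345  0.09  ]
lipR [ 0.4841 -0.2504  0.09  ]
frL [ 0.4531 -0.0077  0.09  ]
frR [ 0.3911 -0.2272  0.09  ]
bkL [ 0.6599 -0.0637  0.134 ]
bkR [ 0.6012 -0.2827  0.134 ]
hL [ 0.6137 -0.0582  0.132 ]
hR [ 0.5569 -0.2656  0.132 ]
tea [ 0.4737 -0.1327  0.105 ]
teab [ 0.4735 -0.1326  0.107 ]
lipL lipR 0.2237 -105.2
frL frR 0.2281 -105.8
bkL bkR 0.2267 -105.0
hL hR 0.215 -105.3
frL lipL 0.0936 -16.7
frR lipR 0.0958 -14.0
frL bkL 0.2143 -15.2
frR bkR 0.2173 -14.8
th -15.190820973343481 o [ 0.51395281 -0.14218226] res [[1.4, 3.3], [-0.3, -2.8], [-0.6, 1.3], [1.0, -1.1], [0.0, 1.1], [-1.5, -1.9]]
tea side [ 0.47675727 -0.13969917  0.107     ] inbin [-0.03654653 -0.00735019] top [-0.04133301 -0.00140988]
jar [ 0.46226143 -0.30968924  0.104     ] [-0.00599259 -0.17519896]
tin [0.60449742 0.01209282 0.072     ] [0.04695544 0.17261029]
tum [ 0.54594082 -0.33817922  0.058     ] [ 0.08222828 -0.18076656]
tumb [ 0.54129489 -0.33935996  0.        ] [ 0.07805408 -0.18312345]
lipR [268.1769646 298.9289672]
frR [126.78696617 282.1078849 ]
bkR [457.6852417  261.41352464]
```

The two views agree to within 4 mm: yaw is −15.2°, the lip is at (0.514, −0.142), and the tea light is at about (−41, −2) mm in the bin's frame. My plan has four parts:
- **Line-up:** point the finger line along the bin's x, about 57 mm open, with the tea light loosely between the fingers.
- **Push:** drive straight in, so the front finger opens the flap and the rear finger pushes the tea light after it.
- **Release:** draw back so the flap shuts, then lift away.
- **First move:** go above the place and turn the tool.

```bash
python3 -m crank '{"fingers":[67,67,67,67,67,67,67,67,67,67],"translation":[[0.87,-0.96,0],[0.87,-0.96,0],[0.87,-0.96,0],[0.87,-0.96,0],[0.87,-0.96,0],[0.87,-0.96,0],[0.87,-0.96,0],[0.87,-0.96,0],[0.87,-0.96,0],[0.87,-0.96,0]],"angular":[[0,0,0],[0,0,0],[0,0,0],[0,0,0],[0,0,0],[0,0,0],[0,0,0],[0,0,0],[0,0,0],[0,0,0]]}' 20
python3 -m crank '{"fingers":[67,67,67,67,67,67,67,67,67,67],"translation":[[0.87,-0.96,0],[0.87,-0.96,0],[0.87,-0.96,0],[0.87,-0.96,0],[0.87,-0.96,0],[0,0,0],[0,0,0],[0,0,0],[0,0,0],[0,0,0]],"angular":[[0,0,0],[0,0,0],[0,0,0],[0,0,0],[0,0,0],[0,0,-0.058],[0,0,-0.058],[0,0,-0.058],[0,0,-0.058],[0,0,-0.058]]}'
```

```text
time: 2.25
eef_pos: [0.4024, -0.3112, 0.2315]
tool_rot: [[0.932, 0.363, 0.001], [0.363, -0.932, -0.0], [0.0, 0.001, -1.0]]
force: [-0.1, 0.2, 0.8]
width: 0.0574
finger_force: 0.0
time: 3.5
eef_pos: [0.4713, -0.1308, 0.2314]
tool_rot: [[0.278, 0.96, 0.0], [0.96, -0.278, -0.0], [-0.0, 0.0, -1.0]]
force: [0.0, 0.4, -0.5]
width: 0.057
finger_force: 0.0
```

```bash
python3 -m crank '{"fingers":[67,67,67,67,67,67,67,67,67,67],"translation":[[0,0.1,0.5],[0,0,0.8],[0,0,0.8],[0,0,0.8],[0,0,0.3],[0,0,0],[0,0,0],[0,0,0],[0,0,0],[0,0,0]],"angular":[[0,0,-0.005],[0,0,0],[0,0,0],[0,0,0],[0,0,0],[0,0,0],[0,0,0],[0,0,0],[0,0,0],[0,0,0]]}'
python3 - <<'E'
from h import *
s=get_state();print(s['eef_pos'],s['width'])
c=camera('side');b=c['img'][150:300,240:400];cv2.imwrite('pics/s2.png',cv2.resize(b,None,fx=5,fy=5,interpolation=2)[:600])
p=c['intrinsics']@(c['R']@s['eef_pos']+c['t']);p=p[:2]/p[2];print('tcp in crop',(p-[240,150])*5)
t=camera('top');b=t['img'][140:270,280:440];cv2.imwrite('pics/t2.png',cv2.resize(b,None,fx=4,fy=4,interpolation=2))
E
```

```text
time: 4.75
eef_pos: [0.4742, -0.1317, 0.1356]
tool_rot: [[0.269, 0.963, 0.001], [0.963, -0.269, -0.0], [-0.0, 0.001, -1.0]]
force: [0.1, -0.2, 0.2]
width: 0.0568
finger_force: 0.0
[ 0.47416834 -0.13170413  0.13555353] 0.05678814964653645
tcp in crop [312.43653484 248.93615117]
```

View pics/s2.png

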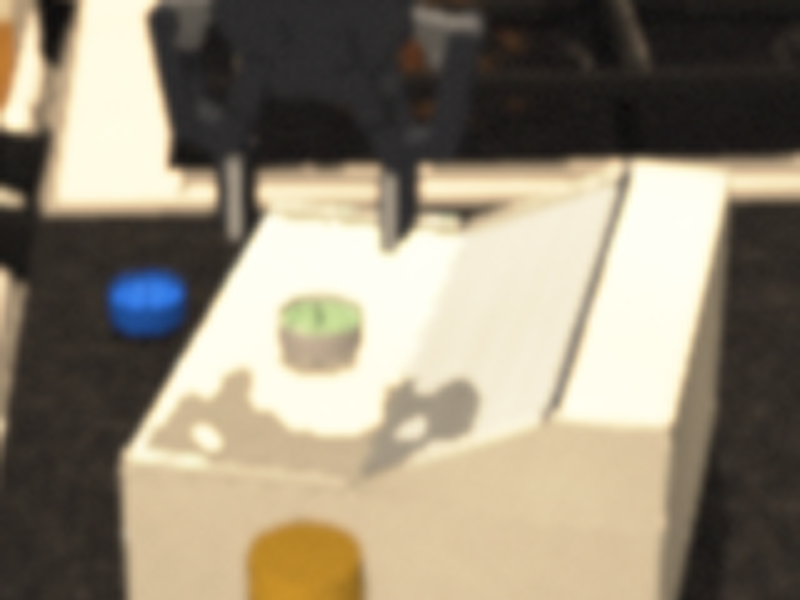

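View pics/t2.png

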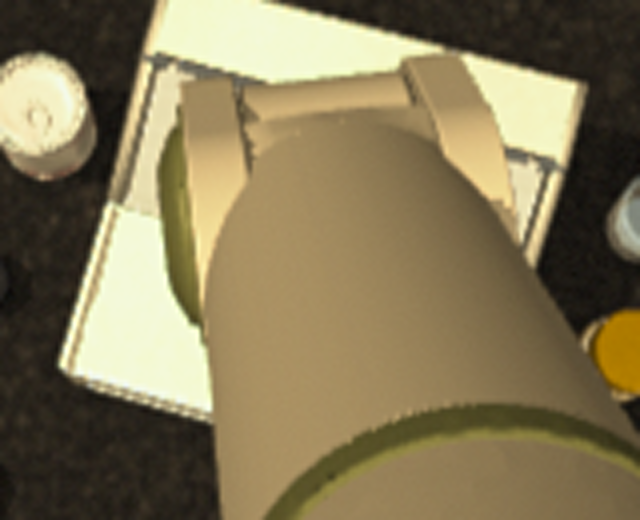

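The side crop shows the front finger at (397,245), the rear finger at (238,240) and the tea light between them at (320,315). The arm hides the ledge in the top view. I'll check the sideways alignment by measuring the tea light against the fingers in the side view, and by segmenting it in the first kind of top view.

Run:
```python
from h import *
from scipy.optimize import least_squares
c=camera('side'); s=get_state()
def hsvmask(img): 
    h=cv2.cvtColor(img,cv2.COLOR_BGR2HSV); return cv2.inRange(h,(35,50,60),(80,255,255))
def blob(img,r):
    m=hsvmask(img); k=np.zeros_like(m); k[r[1]:r[3],r[0]:r[2]]=m[r[1]:r[3],r[0]:r[2]]
    M=cv2.moments(k,True); return M['m10']/M['m00'],M['m01']/M['m00'],M['m00']
top=cv2.imread('pics/top.png')
us=blob(c['img'],(285,195,325,235)); ut=blob(top,(335,205,370,240)); print('wax',us,ut)
t=camera('top')
o=np.array([.51395,-.14218]);th=np.radians(-15.19);R=np.array([[np.cos(th),-np.sin(th)],[np.sin(th),np.cos(th)]])
for z in (.103,.105):
    for n,q in (('side',ray(c,us[0],us[1],z)),('top',ray(t,ut[0],ut[1],z))): print(z,n,q.round(4),((q[:2]-o)@R).round(4))
proj=lambda q:(lambda p:p[:2]/p[2])(c['intrinsics']@(c['R']@q+c['t']))
y=s['tool_rot'][:,1] if hasattr(s['tool_rot'],'shape') else np.array(s['tool_rot'])[:,1]
x=np.array(s['tool_rot'])[:,0];e=np.array(s['eef_pos'])
for n,a in (('A',1),('B',-1)):
  print(n,[((proj(e+a*y*d+x*w+[0,0,h])-[240,150])*5).round(0).tolist() for d in(.0284,.0384) for w in(-.011,.011) for h in (0.,.004)])
```

```text
wax (303.95081967213116, 212.95081967213116, 61.0) (352.019305019305, 221.52123552123552, 259.0)
0.103 side [ 0.4769 -0.1301  0.103 ] [-0.039  0.002]
0.103 top [ 0.4753 -0.1278  0.103 ] [-0.0411  0.0038]
0.105 side [ 0.4768 -0.1337  0.105 ] [-0.0381 -0.0015]
0.105 top [ 0.4751 -0.1277  0.105 ] [-0.0413  0.0038]
A [[372.0, 268.0], [372.0, 260.0], [384.0, 244.0], [384.0, 236.0], [396.0, 271.0], [396.0, 262.0], [407.0, 247.0], [407.0, 238.0]]
B [[240.0, 254.0], [240.0, 246.0], [254.0, 231.0], [254.0, 223.0], [217.0, 252.0], [217.0, 243.0], [231.0, 229.0], [231.0, 220.0]]
```

Run:
```python
from h import *
top=cv2.imread('pics/top.png');h=cv2.cvtColor(top,cv2.COLOR_BGR2HSV)
m=cv2.inRange(h,(35,50,60),(80,255,255))
ys,xs=np.nonzero(m[205:240,335:375]);print(xs.min()+335,xs.max()+335,ys.min()+205,ys.max()+205,np.median(xs)+335)
print(top[222,340:372].tolist())
b=top[190:250,315:395];cv2.imwrite('pics/t3.png',cv2.resize(b,None,fx=8,fy=8,interpolation=0))
```

```text
335 362 206 237 353.0
[[192, 243, 236], [192, 243, 237], [192, 243, 237], [192, 242, 237], [192, 242, 238], [185, 237, 235], [128, 206, 187], [109, 186, 164], [87, 151, 133], [96, 166, 146], [108, 183, 162], [107, 182, 161], [102, 175, 154], [70, 118, 105], [93, 156, 139], [98, 164, 146], [107, 180, 161], [109, 186, 164], [111, 190, 167], [114, 195, 172], [115, 196, 173], [106, 182, 159], [82, 129, 121], [129, 170, 186], [118, 160, 179], [116, 157, 176], [114, 157, 176], [126, 173, 187], [185, 241, 238], [188, 241, 238], [185, 238, 237], [183, 237, 237]]
```

View pics/t3.png

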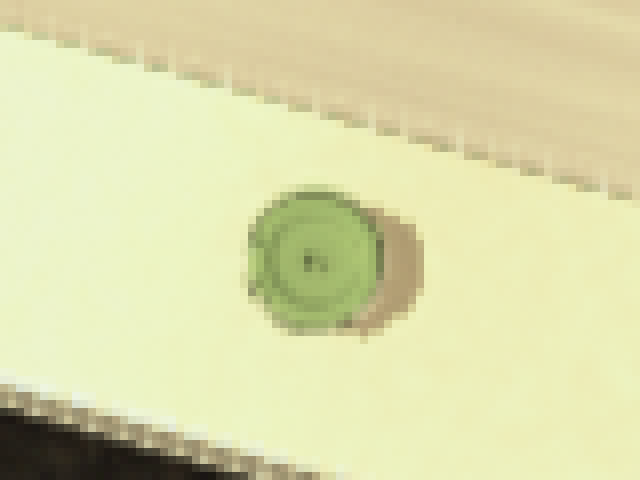

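The tea light's centre in the top view is at pixel (354,222), so its y in the bin's frame is about −1 mm, and the side view suggests −4 mm. I'll shift 2 mm to that side, then descend to about 6 mm above the ledge.

```bash
python3 -m crank '{"fingers":[67,67,67,67,67,67,67,67,67,67],"translation":[[-0.06,0,0.3],[0,0,0.35],[0,0,0.35],[0,0,0.3],[0,0,0.15],[0,0,0],[0,0,0],[0,0,0],[0,0,0],[0,0,0]],"angular":[[0,0,0],[0,0,0],[0,0,0],[0,0,0],[0,0,0],[0,0,0],[0,0,0],[0,0,0],[0,0,0],[0,0,0]]}'
python3 - <<'E'
from h import *
s=get_state()
c=camera('side');b=c['img'][170:270,260:380];cv2.imwrite('pics/s3.png',cv2.resize(b,None,fx=5,fy=5,interpolation=2))
E
```

```text
time: 6.2
eef_pos: [0.4736, -0.1334, 0.0919]
tool_rot: [[0.269, 0.963, 0.0], [0.963, -0.269, -0.0], [-0.0, 0.0, -1.0]]
force: [-0.2, 0.3, 0.6]
width: 0.0575
finger_force: 0.0
```

View pics/s3.png

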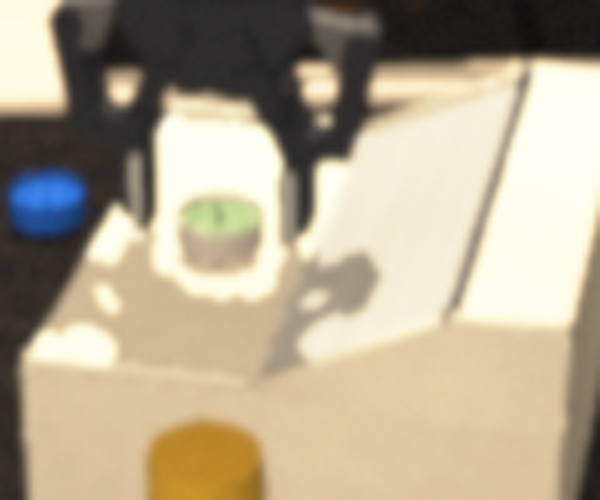

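The fingers (bottoms at (140,235) and (298,242)) straddle the tea light (180–262, 195–270) with clearance on both sides. Next I push the flap in, going about 40 mm forward and then pausing.

```bash
python3 -m crank '{"fingers":[67,67,67,67,67,67,67,67,67,67],"translation":[[-0.05,0.2,0],[0,0.25,0],[0,0.25,0],[0,0.25,0],[0,0.25,0],[0,0.15,0],[0,0,0],[0,0,0],[0,0,0],[0,0,0]],"angular":[[0,0,0],[0,0,0],[0,0,0],[0,0,0],[0,0,0],[0,0,0],[0,0,0],[0,0,0],[0,0,0],[0,0,0]]}'
python3 - <<'E'
from h import *
c=camera('side');b=c['img'][170:270,260:380];cv2.imwrite('pics/s4.png',cv2.resize(b,None,fx=5,fy=5,interpolation=2))
E
```

```text
time: 7.5
eef_pos: [0.5123, -0.1457, 0.0919]
tool_rot: [[0.269, 0.963, 0.0], [0.963, -0.269, -0.0], [0.0, 0.0, -1.0]]
force: [0.0, 0.8, 1.5]
width: 0.0571
finger_force: 0.6
```

View pics/s4.png

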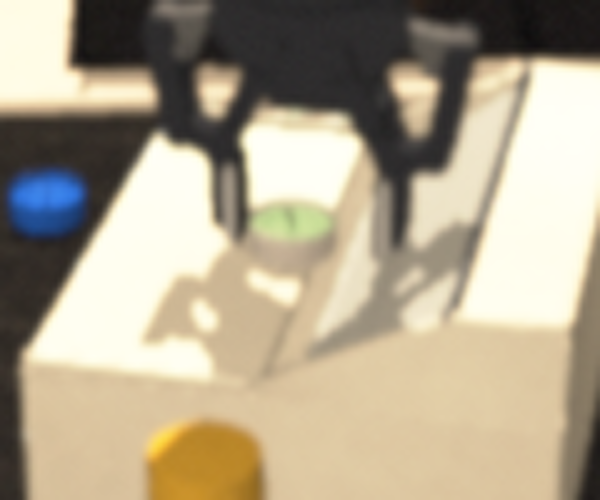

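The flap is held open, the tea light is still on the ledge at (292,230), and the rear finger touches it. The front knuckle is getting close to the hood, so I'll advance about 12 mm while closing the fingers slightly to 51 mm. The gap stays well over 38 mm, so nothing is pinched.

```bash
python3 -m crank '{"fingers":[65,63,61,60,60,60,60,60,60,60],"translation":[[0,0.1,0],[0,0.1,0],[0,0.1,0],[0,0.1,0],[0,0,0],[0,0,0],[0,0,0],[0,0,0],[0,0,0],[0,0,0]],"angular":[[0,0,0],[0,0,0],[0,0,0],[0,0,0],[0,0,0],[0,0,0],[0,0,0],[0,0,0],[0,0,0],[0,0,0]]}'
python3 - <<'E'
from h import *
c=camera('side');b=c['img'][170:270,260:380];cv2.imwrite('pics/s5.png',cv2.resize(b,None,fx=5,fy=5,interpolation=2))
E
```

```text
time: 8.8
eef_pos: [0.5238, -0.1489, 0.0918]
tool_rot: [[0.269, 0.963, 0.0], [0.963, -0.269, -0.0], [0.0, 0.0, -1.0]]
force: [-0.5, -0.8, 0.8]
width: 0.0512
finger_force: 0.4
```

View pics/s5.png

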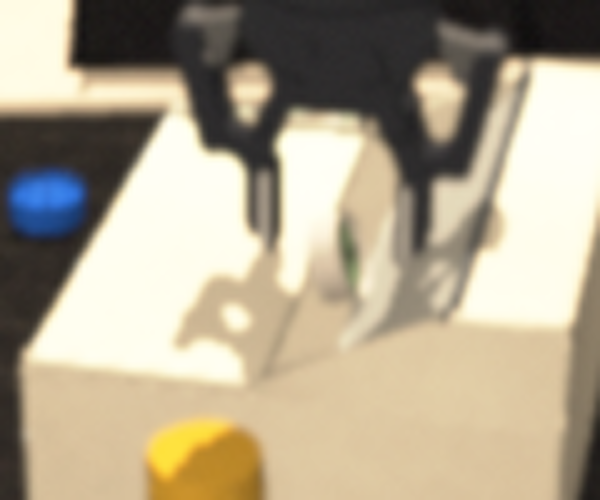

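The tea light has tipped in on edge at (340,260) but is resting between the lip and the flap. I'll open the flap further, about 7 mm, so that it drops.

```bash
python3 -m crank '{"fingers":[60,61,62,63,63,63,63,63,63,63],"translation":[[0,0.05,0],[0,0.05,0],[0,0.05,0],[0,0.03,0],[0,0,0],[0,0,0],[0,0,0],[0,0,0],[0,0,0],[0,0,0]],"angular":[[0,0,0],[0,0,0],[0,0,0],[0,0,0],[0,0,0],[0,0,0],[0,0,0],[0,0,0],[0,0,0],[0,0,0]]}'
python3 - <<'E'
from h import *
c=camera('side');b=c['img'][170:270,260:380];cv2.imwrite('pics/s6.png',cv2.resize(b,None,fx=5,fy=5,interpolation=2))
E
```

```text
time: 10.1
eef_pos: [0.5289, -0.1504, 0.0918]
tool_rot: [[0.269, 0.963, -0.0], [0.963, -0.269, -0.0], [-0.0, -0.0, -1.0]]
force: [-2.7, 0.9, -0.9]
width: 0.0538
finger_force: 1.1
```

View pics/s6.png

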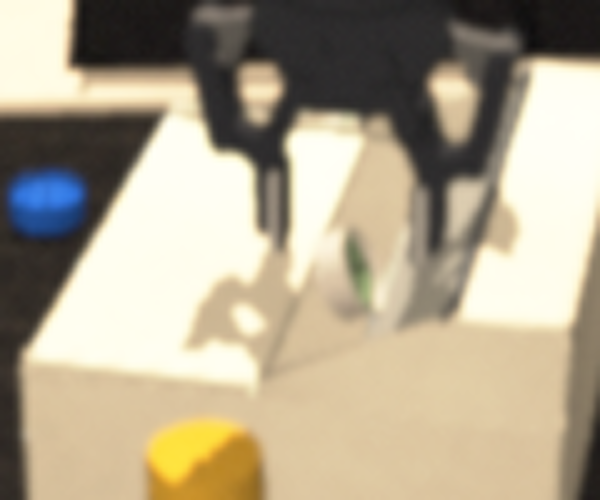

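The tea light stands on edge at (345,270), wedged between the lip and the flap. I'll nudge the rear finger about 7 mm and the front finger about 3 mm so that it slides down the flap, and follow it numerically.

```bash
cat >> h.py <<'E'
def green():
    c=camera('side'); h=cv2.cvtColor(c['img'],cv2.COLOR_BGR2HSV); m=cv2.inRange(h,(35,50,30),(85,255,255))[195:260,300:360]
    ys,xs=np.nonzero(m); print('green n',len(xs),'crop5 centre',(xs.mean()+40)*5 if len(xs) else None,(ys.mean()+25)*5 if len(xs) else None)
    print([(np.round(d['rect']).tolist(),round(d['conf'],2)) for d in find_in('tealight',c)]); return c
E
python3 -c "from h import *; green()"
python3 -m crank '{"fingers":[62,61,60,59,58,58,58,58,58,58],"translation":[[0,0.04,0],[0,0.04,0],[0,0.04,0],[0,0.04,0],[0,0,0],[0,0,0],[0,0,0],[0,0,0],[0,0,0],[0,0,0]],"angular":[[0,0,0],[0,0,0],[0,0,0],[0,0,0],[0,0,0],[0,0,0],[0,0,0],[0,0,0],[0,0,0],[0,0,0]]}'
python3 -c "from h import *; green()"
```

```text
green n 20 crop5 centre 357.5 270.5
[([321.0, 215.0, 338.0, 231.0], 0.72), ([247.0, 307.0, 267.0, 328.0], 0.58), ([264.0, 206.0, 276.0, 217.0], 0.45)]
time: 11.5
eef_pos: [0.5336, -0.1517, 0.0918]
tool_rot: [[0.269, 0.963, 0.0], [0.963, -0.269, -0.0], [-0.0, 0.0, -1.0]]
force: [-2.7, 1.3, 0.7]
width: 0.0497
finger_force: 1.4
green n 0 crop5 centre None None
[([249.0, 306.0, 268.0, 326.0], 0.62), ([265.0, 207.0, 279.0, 220.0], 0.61)]
```

Run:
```python
from h import *
c=camera('side');b=c['img'][170:270,260:380];cv2.imwrite('pics/s7.png',cv2.resize(b,None,fx=5,fy=5,interpolation=2))
```

```text
(no output)
```

View pics/s7.png

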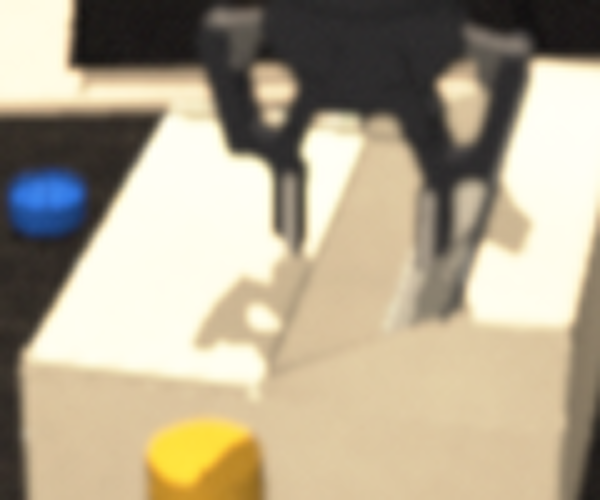

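The tea light has dropped in while the finger still holds the flap. Next I draw back, then lift away.

```bash
python3 -m crank '{"fingers":[58,58,58,58,58,58,58,58,58,58],"translation":[[0,-0.3,0],[0,-0.3,0],[0,-0.3,0],[0,-0.3,0],[0,-0.3,0],[0,-0.3,0],[0,-0.3,0],[0,-0.2,0],[0,0,-0.3],[0,0,-0.6]],"angular":[[0,0,0],[0,0,0],[0,0,0],[0,0,0],[0,0,0],[0,0,0],[0,0,0],[0,0,0],[0,0,0],[0,0,0]]}'
python3 -m crank '{"fingers":[58,58,58,58,58,58,58,58,58,58],"translation":[[0,0,-0.9],[0,0,-0.9],[0,0,-0.9],[0,0,-0.9],[0,0,-0.5],[0,0,0],[0,0,0],[0,0,0],[0,0,0],[0,0,0]],"angular":[[0,0,0],[0,0,0],[0,0,0],[0,0,0],[0,0,0],[0,0,0],[0,0,0],[0,0,0],[0,0,0],[0,0,0]]}'
python3 - <<'E'
from h import *
a=cv2.imread('pics/side.png').astype(int);c=green();d=np.abs(c['img'].astype(int)-a).max(2)
print('side diff, bin right edge/lip region',(d[225:300,262:390]>40).sum(),'jar/tumbler',(d[255:325,285:360]>40).sum(),'flap',(d[195:250,312:365]>40).sum(),'ledge tea',(d[205:225,292:313]>40).sum())
print([find_in(k,c)[:1] for k in('flap','spice_jar','tumbler')])
t=camera('top');print([find_in(k,t)[:1] for k in('flap','tin','tumbler','spice_jar')])
E
```

```text
time: 12.9
eef_pos: [0.4671, -0.133, 0.1191]
tool_rot: [[0.269, 0.963, -0.001], [0.963, -0.269, 0.0], [-0.0, -0.001, -1.0]]
force: [-0.0, -0.8, 0.4]
width: 0.0496
finger_force: 0.0
time: 14.15
eef_pos: [0.467, -0.133, 0.2414]
tool_rot: [[0.269, 0.963, -0.001], [0.963, -0.269, 0.0], [0.0, -0.001, -1.0]]
force: [-0.0, 0.1, 0.2]
width: 0.0497
finger_force: 0.0
green n 0 crop5 centre None None
[([266.0, 204.0, 278.0, 220.0], 0.72), ([249.0, 308.0, 269.0, 327.0], 0.63)]
side diff, bin right edge/lip region 288 jar/tumbler 259 flap 19 ledge tea 250
[[{'rect': [310.1, 185.5, 367.4, 244.6], 'conf': 0.69}], [{'rect': [294.1, 256.1, 313.6, 311.0], 'conf': 0.68}], [{'rect': [334.4, 281.6, 358.2, 320.1], 'conf': 0.81}]]
[[], [{'rect': [278.1, 152.5, 304.7, 185.3], 'conf': 0.85}], [{'rect': [433.0, 182.0, 456.8, 206.9], 'conf': 0.68}], [{'rect': [427.9, 218.7, 447.4, 242.0], 'conf': 0.69}]]
```

The flap picture matches the shut state at the start, the bystanders' rectangles have not moved, and the tea light is gone from the ledge. I'm handing in.

```bash
python3 -c "from cell import *; print(finish_job())"
```

```text
the job is handed in; nothing more can be done
None
```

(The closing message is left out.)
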